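Shut off the bench air with the hook rod

ROBOT

A 6-joint arm with a two-finger parallel gripper is mounted at the origin on the work surface. World frame = base frame: x ahead of the robot, y to its left, z up, the work surface at z = 0. Lengths are in m, angles in degrees, forces in N, time in s.
With the tool pointing down it reaches from about 0.4 to 0.825 m from the base axis. Payload 7 kg.
Tool frame: the origin (TCP) lies on the front face of the gripper's body, between the roots of the fingers; the fingertips stand 66 mm ahead of it and the grasp point (between the pads) lies 47 mm ahead of it; z points along the fingers, y is the line along which they close (so a half turn about z gives the same grasp; the last joint's range is limited). The gripper opens to 88 mm and grips with 3 to 60 N. Pads are 19 mm wide; open, the fingers measure 130 mm over their backs; the gripper's body (78 mm by 193 mm) begins 47 mm behind the grasp point.
Start: joints at [-57.806, 20.546, 0.682, 0, -70.136, -16.507], TCP at [0.182, -0.65, 0.292] pointing down, gripper open.
Joint ranges: [-176.03, 176.03], [-82.01, 121.73], [-58.28, 71.71], [-173.87, 95.51], [-174.79, -0.11], [-173.66, 173.66]. Speed limits (degrees/s): [136.94, 136.94, 172.46, 180, 180, 180].

INTERFACE

Orientations are given as [roll, pitch, yaw] about the fixed x, y, z axes, in that order (R = Rz(yaw) Ry(pitch) Rx(roll)).
In Python, from plant import ctrl gives the robot as it stands.
- The arm moves only by the tool send_rows, never from a script. Its argument "deltas" is a list of rows, each a list of 2 entries, a list of its own where there are three numbers: the shift along the tool's x, y, z each as a share of 800 mm, from -1 to 1, then the turn about the tool's z as a share of 90 degrees, from -1 to 1. A call has exactly 5 rows; each row is the pose to reach, as a shift and turn from the pose commanded when the call began, along the tool's axes at that moment; what a row does not reach only later rows make up. A row lasts 1/12 s, in which the tool goes at most 41.7 mm and 7.16 degrees, less where a joint would pass 70% of its speed; a pose out of reach is approached as far as the arm can. A call with a number of a shift or a turn outside -1 to 1 is refused whole. A call with a gripper value outside its range is refused whole. "gripper" is the opening, from 0 (shut) to 1 (fully open), set as the call begins (left out, the last holds). The fingers move at their own pace and stop on an object; the grip force is fixed at half the most. Time passes only in rows, so rows that repeat a pose let the fingers close, or fill a call up. It gives the time, the measured TCP pose, the force, the opening and the grip force at its end, in the units of the state.
- ctrl.get_obs(): the state, without advancing time (a new reading comes with each control period).
- ctrl.snapshot(name): name is "scene" or "top" or "wrist"; returns a dict with "color" (420x560x3 uint8, red, green, blue), "vertical_fov" (degrees; the focal length in pixels is half the picture's height over the tangent of half this angle, whatever the lens; pixels are square), "cx", "cy" (the principal point, pixels), "rvec" (rotation vector, rad) and "tvec" (3), from world to camera coordinates, as OpenCV has them. Camera axes: x right, y down, z forward; pixel columns grow to the right and rows downward; lengths in m; the calibration is good to about 2 mm. A picture is of the moment at which its call begins. There is no depth.
- ctrl.close_job(): hands the job in; it is judged then, once.
Trained networks look in a picture, given as the dict that the camera call returned (one of the last four; its "shot" number tells which), for a name from the list of things; names that differ only in an ending like _2 or _b are one class to them, and where a whole thing is asked for, a point or a joint stands for the part that bears it (a point fixed in the world has none). Each returns a list of dicts, best first, with "conf" (0 to 1); they miss things now and then, are a little off and sometimes report something else, mostly with a low value. They report only what shows in the picture. A call takes as long as a camera call. They do not tell look-alikes from the thing itself.
- ctrl.boxes_of(picture, thing): "xy" ([column, row] as shares, 0 to 1, of the picture: columns of its width, rows of its height, amid what is visible of it).
- ctrl.cut_out(picture, thing): "pixels" (420x560 bool, what is visible of it) and "xy" ([column, row] as shares, 0 to 1, of the picture: columns of its width, rows of its height, amid what is visible of it).
The state is a dict: "clock": time; "joint_pos": joint angles; "qvel": joint speeds; "tau": joint torques, N m; "tool_pos": TCP position; "orientation": TCP orientation; "force": force on the tool from outside, world axes, zero at the start; "moment": the same for the moment, N m; "opening": finger opening in m; "gripper_force": force on a finger pad.
Only numpy, scipy, OpenCV 4.12 (cv2) and the standard library are available. Lean on these libraries where they do the work, as an engineer would, in place of code of your own. Each camera call takes 0.05 s, during which the arm holds its last target. There are 200 camera calls.

TASK

The stapler is to be cleared, so shut off the bench's compressed air first: take the bent rod from its cradle, reach over the sheet guard with it and draw the ball valve's lever round its quarter turn to its closed stop, then seat it there with a steady push of about 10 N for a moment, so that it is surely home. Go by feel and never force it: the rod must not bear harder than 14 N on the lever, the guard or the pipework, and your hand stays off them. Then lay the rod back in its cradle as it was, leg hanging down, and leave the other things on the bench where they are.

Things in the scene. Friction and masses are not known exactly. Their poses are not given: they have to be found in the camera images.
- rod: Hook rod, about 0.16 kg: flat-sided wooden handle 150 long, 20 wide, 24 high, then an 8 mm round steel shank ending in a square bend down to a leg. Origin on the handle's axis at the place to grip it, 35 mm behind the handle's front end, 115 mm before its rear end. x runs along the handle to the bend, z up; the leg runs down along -z. Centre of mass about 45 mm ahead of the origin.
- rod_tip (a point): Rounded lower end of the rod's leg (8 mm thick): 125 mm ahead of the rod's origin along its x and 95 mm below the handle's axis. Axes as the rod's.
- cradle: Fixed dark wooden cradle, foot 215 x 70 x 12; origin on the bench under its middle, x along the rod it holds. Two notched cheeks, open between them. The rod rests with its handle axis level, 125 mm above the bench, above the cradle's x axis; its origin starts within 10 mm of the cradle's, along x. The leg hangs free beyond the front cheek.
- rear_notch (a point): Middle of the floor of the rear cheek's notch, 113 mm high, on which the handle's underside rests. 90 mm behind the cradle's origin, cheek 14 thick; notch 26 wide, its sides flared above, 143 mm high.
- front_notch (a point): Bottom of the V notch in the front cheek, 119 mm high, in which the steel shank rests. 85 mm ahead of the cradle's origin, cheek 12 thick; sides at 45 deg, 42 wide at the top, 140 mm high.
- station: Fixed air station at the back of the bench: a pipe with a brass ball valve and a filter-regulator, behind a grey sheet guard. Origin on the bench under the valve's stem; x points away from the robot, y along the pipe. The guard sheet, 280 wide (along y), 4 thick, stands at x = -115 mm, its ends folded back 55 mm.
- guard_top (a point): Top of the guard's rolled edge, at its middle, 150 mm above the bench, edge 12 thick. Axes as the station's.
- pipe (a point): Axis of the steel pipe, 18 thick, 75 mm above the bench, running along the station's y from -130 to +120 mm, where it turns down into the bench. This point is 60 mm along y from the valve's stem.
- regulator (a point): Top of the filter-regulator's knob (34 across, 127 mm high) at y = -82 mm on the pipe; its body is 42 wide, with a gauge in front reaching 48 mm towards the guard.
- stem (a point): Vertical turning axis of the valve lever, at mid height of the lever, 117 mm above the bench. Axes as the station's. The lever is a horizontal steel bar with a black plastic cover, 14 wide and 12 high (111 to 123 mm above the bench), the cover from 33 mm to 94 mm out from the stem, with a round end 22 wide centred 83 mm out.
- lever (a joint): Valve lever, rad from its open stop: 0 open, 1.571 home on the closed stop, which is hard. Turns anticlockwise from above, from about the station's +y (above the pipe) to about its -x (towards the guard). The stop plate sits up to 0.15 rad off either way, and both stops and the lever with it; no pose shows this. Turning takes about 0.3 N m throughout (5 N at 60 mm out); it stays where it is left.
- punch_block: Fixed wooden block 180 x 70 x 50 with two rows of steel punches, up to 120 mm high. Origin under its middle. Cradle and block stand on opposite sides of the bench, either way round.
- stapler: Pneumatic stapler lying on its side, about 220 x 130, 50 high, loose.
- pliers: Lasting pliers, about 190 x 60, 14 high, loose.
- glue_jar: Glue jar, 70 across, 100 high, loose, origin under its middle.
- spool: Thread spool, 50 across, 62 high, standing, loose.
- staple_box: Cardboard box of staples 90 x 50 x 35, loose.
There are look-alikes about, which are no part of the job. Leave any purple look-alike of the cradle alone.

How it is judged:
By the outcome, as a careful person would: the job done as asked, in the order asked, and still so for the second after the job is handed in, with the robot touching nothing.
It also fails if it takes over 67 s, if anything falls off the work surface, if the arm or the gripper's body presses on something with over 40 N, if the wrist force passes 120 N, or if a joint passes its speed limit or range.

## Working session

There is one attempt and no reset: what is moved stays moved. The work goes in short steps, Python scripts to look and compute and a tool call to move; the robot and the scene stay as the last step left them, time stands still between calls to the robot, and variables do not carry over. Pictures are saved under pics/ and viewed, at most 13 in all, crops included, and the job is handed in when it is done.

Besides the shell and the picture viewer there is one more tool, called after "Request:" as name(argument=value, ...) on one line, values as JSON. send_rows: Moves the arm, as the interface text tells. Shift numbers are shares of 800 mm and turn numbers shares of 90 degrees, none past 1 either way. Its arguments: {"type":"object","properties":{"deltas":{"type":"array","items":{"type":"array"}},"gripper":{"type":"number"}},"required":["deltas"]}

```bash
ls; mkdir -p pics
cat > h.py <<'E'
import numpy as np, cv2
from scipy.spatial.transform import Rotation as R
from plant import ctrl
def cam(p):
    f=p["color"].shape[0]/2/np.tan(np.radians(p["vertical_fov"])/2)
    K=np.array([[f,0,p["cx"]],[0,f,p["cy"]],[0,0,1.]]); Rm=cv2.Rodrigues(np.array(p["rvec"],float))[0]
    return K,Rm,np.array(p["tvec"],float).ravel()
def proj(p,X):
    K,Rm,t=cam(p); c=(Rm@np.atleast_2d(X).T).T+t; q=(K@c.T).T; return q[:,:2]/q[:,2:]
def atz(p,uv,z):
    K,Rm,t=cam(p); o=-Rm.T@t; d=Rm.T@np.linalg.inv(K)@np.array([uv[0],uv[1],1.]); return o+d*(z-o[2])/d[2]
def save(p,n): cv2.imwrite(f"pics/{n}.png",p["color"][:,:,::-1])
E
python3 - <<'E'
from h import *
np.set_printoptions(precision=3,suppress=True)
print(ctrl.get_obs())
ps={n:ctrl.snapshot(n) for n in ("scene","top")}
hs=dict(rod=.125,rod_tip=.03,cradle=.06,rear_notch=.113,front_notch=.119,station=.07,guard_top=.15,regulator=.127,stem=.117,lever=.117,punch_block=.05,stapler=.03,pliers=.01,glue_jar=.1,spool=.06,staple_box=.03,pipe=.075)
for n,p in ps.items():
    save(p,n)
    for k,z in hs.items():
        for d in ctrl.boxes_of(p,k)[:3]:
            uv=np.array(d["xy"])*[560,420]; print(n,k,round(d["conf"],2),uv.round(),atz(p,uv,z))
a=np.hstack([ps["scene"]["color"],ps["top"]["color"]]);
E
```

```text
pics
{'clock': 0.0, 'joint_pos': array([-57.807,  20.592,   0.635,  -0.021, -70.136, -16.508]), 'qvel': array([-0.027,  0.108, -0.015,  0.001,  0.027,  0.021]), 'tau': array([ -0.001, -58.272,  29.305,   6.997,   0.007,  -0.   ]), 'tool_pos': array([ 0.182, -0.649,  0.291]), 'orientation': array([ 179.905,   -0.008, -164.321]), 'force': array([-1.006, -0.03 ,  0.081]), 'moment': array([-0.017, -0.021,  0.015]), 'gripper_force': 0.0, 'opening': 0.0874750290434594}
scene rod 0.69 [152. 240.] [ 0.455 -0.344  0.125]
scene rod_tip 0.74 [151. 238.] [ 0.339 -0.349  0.03 ]
scene cradle 0.71 [160. 193.] [ 0.174 -0.306  0.06 ]
scene cradle 0.61 [155. 264.] [ 0.479 -0.345  0.06 ]
scene rear_notch 0.68 [152. 261.] [ 0.524 -0.351  0.113]
scene front_notch 0.88 [156. 263.] [ 0.538 -0.342  0.119]
scene front_notch 0.61 [158. 193.] [ 0.251 -0.311  0.119]
scene station 0.79 [300. 261.] [0.567 0.032 0.07 ]
scene station 0.66 [186. 322.] [ 0.702 -0.291  0.07 ]
scene guard_top 0.57 [298. 261.] [0.641 0.001 0.15 ]
scene regulator 0.86 [300. 261.] [0.623 0.014 0.127]
scene stem 0.75 [301. 263.] [0.618 0.0
[... 1346 characters left out ...]
p stem 0.92 [264. 175.] [0.54  0.029 0.117]
top punch_block 0.69 [156. 214.] [0.446 0.33  0.05 ]
top punch_block 0.4 [410. 216.] [ 0.428 -0.375  0.05 ]
top stapler 0.94 [278. 224.] [ 0.416 -0.008  0.03 ]
top stapler 0.55 [392. 215.] [ 0.435 -0.33   0.03 ]
top stapler 0.18 [218. 218.] [0.435 0.16  0.03 ]
top pliers 0.57 [337. 236.] [ 0.381 -0.175  0.01 ]
top glue_jar 0.67 [156. 131.] [0.668 0.319 0.1  ]
top spool 0.91 [378. 134.] [ 0.66  -0.294  0.06 ]
top spool 0.32 [265. 172.] [0.558 0.026 0.06 ]
top staple_box 0.76 [219. 217.] [0.439 0.159 0.03 ]
top staple_box 0.43 [264. 171.] [0.567 0.029 0.03 ]
top pipe 0.6 [266. 171.] [0.559 0.023 0.075]
top pipe 0.54 [277. 223.] [ 0.413 -0.004  0.075]
```

Run:
```python
from h import *
a=cv2.imread("pics/scene.png");b=cv2.imread("pics/top.png")
c=np.vstack([cv2.resize(b[100:310,120:450],(792,504),interpolation=cv2.INTER_CUBIC)]);cv2.imwrite("pics/top_c.png",c)
cv2.imwrite("pics/scene_c.png",cv2.resize(a[150:350,110:450],(799,470),interpolation=cv2.INTER_CUBIC))
```

```text
(no output)
```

View pics/top_c.png

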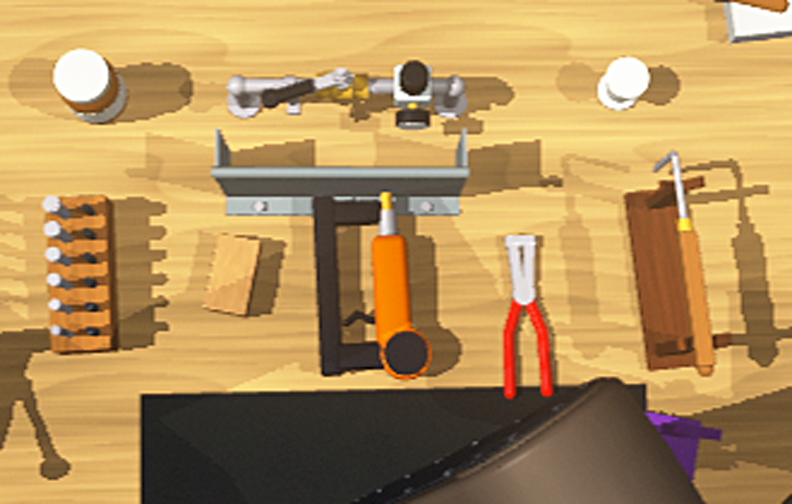

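View pics/scene_c.png

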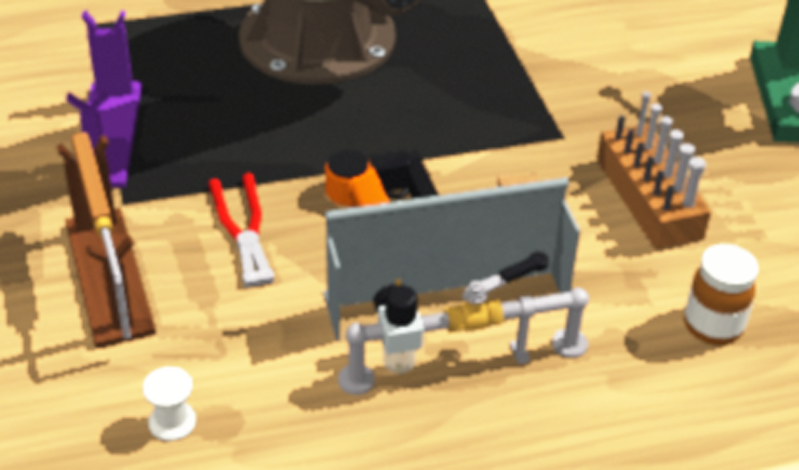

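The cradle candidates are the brown one at scene (155,264) / top (395,215), which holds the rod, and the purple look-alike at scene (160,193) / top (403,282). The brown one is meant: it is dark wood, carries the rod, and stands opposite the punch block. The crop confirms this. The station is mid-back, with its lever pointing left (+y), so it is open.

Run:
```python
from h import *
np.set_printoptions(precision=3,suppress=True)
ps={n:ctrl.snapshot(n) for n in ("scene","top")}
t=lambda u,v:(120+u/2.4,100+v/2.4); s=lambda u,v:(110+u/2.35,150+v/2.35)
def tri(a,b):
    P=[]
    for n in("top","scene"):
        K,Rm,tt=cam(ps[n]);P.append(K@np.c_[Rm,tt])
    X=cv2.triangulatePoints(P[0],P[1],np.array(a,float).reshape(2,1),np.array(b,float).reshape(2,1)).ravel();return X[:3]/X[3]
for n,uv,z in [("handle rear",t(704,368),.137),("handle front",t(684,224),.137),("bend",t(676,156),.125),("guardL",t(213,172),.15),("guardR",t(466,170),.15),("knob",t(412,72),.127),("leverend",t(270,99),.12),("stem",t(343,80),.125),("pipeL",t(240,95),.075),("pipeR",t(452,95),.075)]: print("top",n,atz(ps["top"],uv,z))
for n,uv,z in [("handle rear",s(83,138),.137),("handle front",s(103,222),.137),("bend",s(107,228),.125),("guardL",s(566,183),.15),("guardR",s(329,213),.15),("knob",s(400,298),.127),("leverend",s(538,262),.12),("stem",s(476,290),.125),("pipeL",s(578,300),.075),("pipeR",s(356,335),.075)]: print("scene",n,atz(ps["scene"],uv,z))
print(tri(t(412,72),s(400,300)),tri(t(270,99),s(538,262)))
for n in("top","scene"):
  for k in("rod","station","cradle","lever","regulator"):
    for d in ctrl.cut_out(ps[n],k)[:2]:
      m=d["pixels"]; r=cv2.minAreaRect(np.argwhere(m)[:,::-1].astype(np.float32)); print(n,k,round(d["conf"],2),m.sum(),r)
```

```text
top handle rear [ 0.321 -0.356  0.137]
top handle front [ 0.479 -0.342  0.137]
top bend [ 0.558 -0.34   0.125]
top guardL [0.544 0.171 0.15 ]
top guardR [ 0.541 -0.103  0.15 ]
top knob [ 0.658 -0.048  0.127]
top leverend [0.631 0.111 0.12 ]
top stem [0.65  0.029 0.125]
top pipeL [0.649 0.149 0.075]
top pipeR [ 0.644 -0.096  0.075]
scene handle rear [ 0.336 -0.352  0.137]
scene handle front [ 0.487 -0.341  0.137]
scene bend [ 0.485 -0.338  0.125]
scene guardL [0.554 0.173 0.15 ]
scene guardR [ 0.543 -0.099  0.15 ]
scene knob [ 0.663 -0.05   0.127]
scene leverend [0.639 0.112 0.12 ]
scene stem [0.668 0.032 0.125]
scene pipeL [0.663 0.155 0.075]
scene pipeR [ 0.657 -0.095  0.075]
[ 0.659 -0.049  0.121] [0.633 0.113 0.115]
top rod 0.96 729 ((407.1752014160156, 209.882568359375), (93.55229949951172, 11.95104694366455), 80.13418579101562)
top rod 0.74 3386 ((261.0, 157.0), (105.99998474121094, 63.99999237060547), -0.0)
top station 0.82 3530 ((261.5, 157.0), (106.99998474121094, 63.99999237060547), -0.0)
top station 0.59 747 ((338.9793395996094, 230.6482696533203), (67.88265991210938, 21.02
[... 649 characters left out ...]
5294189453125), (89.49564361572266, 9.701424598693848), 75.96376037597656)
scene station 0.65 6272 ((303.90460205078125, 271.13006591796875), (77.9293212890625, 111.99011993408203), 81.25383758544922)
scene cradle 0.87 1198 ((154.2567596435547, 191.45945739746094), (30.249412536621094, 74.47274017333984), 9.462322235107422)
scene cradle 0.85 1472 ((152.93582153320312, 253.77935791015625), (87.48603057861328, 26.731842041015625), 75.29169464111328)
scene lever 0.74 200 ((326.23199462890625, 267.39691162109375), (6.802818298339844, 35.84172058105469), 66.03751373291016)
scene regulator 0.96 6334 ((303.9486083984375, 270.7951354980469), (78.5107192993164, 112.20407104492188), 80.43331146240234)
```

```bash
cat >> h.py <<'E'
def delta(xyz,yaw,o=None):
    o=o or ctrl.get_obs(); T=R.from_euler("xyz",o["orientation"],degrees=True)
    d=T.inv().apply(np.array(xyz)-o["tool_pos"])
    dy=(yaw-o["orientation"][2]+180)%360-180
    print("t",round(o["clock"],2),"pos",o["tool_pos"].round(4),"rpy",o["orientation"].round(2),"F",o["force"].round(2))
    print("delta shares",(d/.8).round(4),"turn",round(-dy/90,4),"dist",np.linalg.norm(d).round(4))
E
python3 -c "
from h import *
delta([.446,-.344,.30],-175.4)"
```

```text
t 2.4 pos [ 0.1825 -0.6498  0.2922] rpy [ 180.     -0.   -164.31] F [ 0.19  0.13 -0.48]
delta shares [-0.4205  0.279  -0.0098] turn 0.1232 dist 0.4038
```

Request:
send_rows(deltas=[[[-0.04,0.027,-0.002],0.02],[[-0.08,0.053,-0.004],0.05],[[-0.12,0.08,-0.006],0.08],[[-0.16,0.107,-0.008],0.1],[[-0.2,0.133,-0.0098],0.123]], gripper=1)

```text
clock: 2.82
tool_pos: [0.3085, -0.5027, 0.3002]
orientation: [-180.0, 0.0, -175.5]
force: [1.1, -0.9, 0.2]
opening: 0.0875
gripper_force: 0.0
```

```bash
python3 -c "
from h import *
delta([.446,-.344,.30],-175.4)"
```

```text
t 2.82 pos [ 0.3085 -0.5027  0.3002] rpy [-1.7998e+02  1.0000e-02 -1.7550e+02] F [ 1.08 -0.9   0.21]
delta shares [-0.1869  0.1843  0.0003] turn -0.0011 dist 0.21
```

Request:
send_rows(deltas=[[[-0.037,0.036,0],0],[[-0.074,0.072,0],0],[[-0.111,0.108,0],0],[[-0.148,0.144,0],0],[[-0.184,0.18,0],0]])

```text
clock: 3.23
tool_pos: [0.444, -0.347, 0.3004]
orientation: [-180.0, 0.0, -175.4]
force: [0.2, -0.6, -0.1]
opening: 0.0875
gripper_force: 0.0
```

Run:
```python
from h import *
delta([.446,-.344,.30],-175.4)
p=ctrl.snapshot("wrist");save(p,"w1")
for k in("rod","rod_tip"):
  for d in ctrl.cut_out(p,k)[:2]:
    m=d["pixels"]; r=cv2.minAreaRect(np.argwhere(m)[:,::-1].astype(np.float32)); print(k,round(d["conf"],2),m.sum(),r)
import pickle;pickle.dump(p,open("w1.pkl","wb"))
```

```text
t 3.23 pos [ 0.444  -0.347   0.3004] rpy [-1.7998e+02  4.0000e-02 -1.7538e+02] F [ 0.23 -0.57 -0.08]
delta shares [-0.0028  0.0035  0.0005] turn 0.0003 dist 0.0036
rod 0.81 6544 ((280.82568359375, 179.48204040527344), (313.09991455078125, 28.927947998046875), 88.75463104248047)
rod_tip 0.62 6609 ((279.9087829589844, 179.48345947265625), (313.0936584472656, 29.24970817565918), 88.9583740234375)
```

View pics/w1.png

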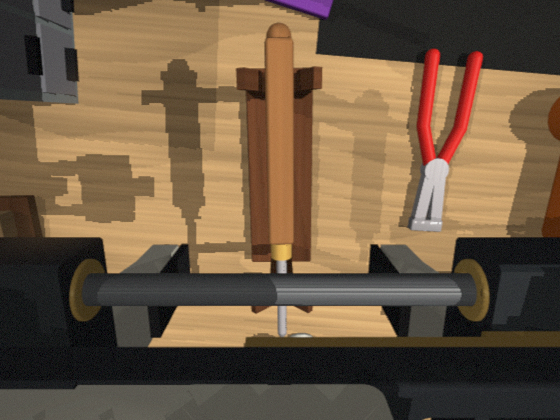

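The wrist view shows the handle running from its rear end at about (279,25) to the yellow front end at about (281,258), nearly vertical in the picture.

Run:
```python
from h import *
import pickle;p=pickle.load(open("w1.pkl","rb"))
a=atz(p,(279,26),.13);b=atz(p,(281.5,257),.134);c=atz(p,(282,335),.129)
n1=atz(p,(279.5,68),.143);n2=atz(p,(283,307),.14)
print(a,b,c,n1,n2,np.linalg.norm(a-b))
d=(b-a)[:2];print(np.degrees(np.arctan2(d[1],d[0])))
d=(c-a)[:2];print(np.degrees(np.arctan2(d[1],d[0])))
m=a+(b-a)*.115/.15; print("origin",m)
delta([m[0],m[1],.172],-175.4)
```

```text
[ 0.31743117 -0.35669046  0.13      ] [ 0.48535441 -0.34128759  0.134     ] [ 0.56030912 -0.33469577  0.129     ] [ 0.34574133 -0.35409483  0.143     ] [ 0.52642393 -0.3367489   0.14      ] 0.16867561822384192
5.2408261701037295
5.174511521830585
origin [ 0.44617232 -0.34488159  0.13306667]
t 3.38 pos [ 0.4447 -0.3466  0.3002] rpy [-1.7999e+02  3.0000e-02 -1.7513e+02] F [ 0.09  0.47 -0.26]
delta shares [-0.0019  0.002   0.1602] turn 0.0031 dist 0.1282
```

Request:
send_rows(deltas=[[[0.0107,0.002,0.035],-0.004],[[0.0107,0.002,0.075],-0.004],[[0.0107,0.002,0.115],-0.004],[[0.0107,0.002,0.145],-0.004],[[0.0107,0.002,0.16],-0.004]])

```text
clock: 3.8
tool_pos: [0.432, -0.3479, 0.1688]
orientation: [179.9, -0.2, -175.1]
force: [0.4, 1.0, 0.2]
opening: 0.0874
gripper_force: 0.0
```

Request:
send_rows(deltas=[[[0,0,0],0],[[0,0,0],0],[[0,0,0],0],[[0,0,0],0],[[0,0,0],0]], gripper=0)

```text
clock: 4.22
tool_pos: [0.4347, -0.3483, 0.1733]
orientation: [-179.9, 0.1, -175.0]
force: [-0.2, -0.1, -0.4]
opening: 0.0595
gripper_force: 0.0
```

Request:
send_rows(deltas=[[[0,0,0],0],[[0,0,0],0],[[0,0,0],0],[[0,0,0],0],[[0,0,0],0]])

```text
clock: 4.63
tool_pos: [0.4343, -0.3478, 0.1721]
orientation: [-180.0, 0.0, -175.0]
force: [-0.5, 0.4, -0.5]
opening: 0.0263
gripper_force: 0.0
```

Request:
send_rows(deltas=[[[0,0,0],0],[[0,0,0],0],[[0,0,0],0],[[0,0,0],0],[[0,0,0],0]])

```text
clock: 5.05
tool_pos: [0.4342, -0.3477, 0.172]
orientation: [180.0, -0.0, -175.0]
force: [-0.8, 3.5, 2.3]
opening: 0.02
gripper_force: 30.0
```

Request:
send_rows(deltas=[[[0,0,-0.01],0],[[0,0,-0.03],0],[[0,0,-0.06],0],[[0,0,-0.1],0],[[0,0,-0.13],0]])

```text
clock: 5.47
tool_pos: [0.4342, -0.3482, 0.2784]
orientation: [-179.9, 0.0, -175.0]
force: [1.3, -1.3, -1.1]
opening: 0.0199
gripper_force: 29.9
```

Run:
```python
from h import *
import pickle
p=ctrl.snapshot("wrist");save(p,"w2")
for n in("top","scene"):
  q=ctrl.snapshot(n);save(q,n+"2");pickle.dump(q,open(n+"2.pkl","wb"))
o=ctrl.get_obs();print(o["force"],o["moment"],o["opening"],o["tool_pos"],o["joint_pos"])
def tool2stem(stem,yaw,lev):
  pass
delta([.50,.11,.36],180)
a=cv2.imread("pics/scene2.png");b=cv2.imread("pics/top2.png")
a=cv2.resize(a[200:320,230:410],(720,480),interpolation=cv2.INTER_CUBIC)[60:360]
b=cv2.resize(b[110:200,190:330],(720,463),interpolation=cv2.INTER_CUBIC)[:290]
cv2.imwrite("pics/c2.png",np.vstack([b,a]))
```

```text
[ 0.43850469  0.84784313 -1.23334197] [0.03471155 0.0610587  0.00491002] 0.019893338085134986 [ 0.43496211 -0.34836988  0.27853579] [-1.85466656e+01  9.92650554e+00 -1.56985584e+01  2.56552626e-02
 -6.41117847e+01 -6.65005975e+01]
t 5.62 pos [ 0.435  -0.3484  0.2785] rpy [-179.87    0.23 -175.04] F [ 0.44  0.85 -1.23]
delta shares [-0.131   0.5636 -0.1025] turn 0.0552 dist 0.4701
```

View pics/c2.png

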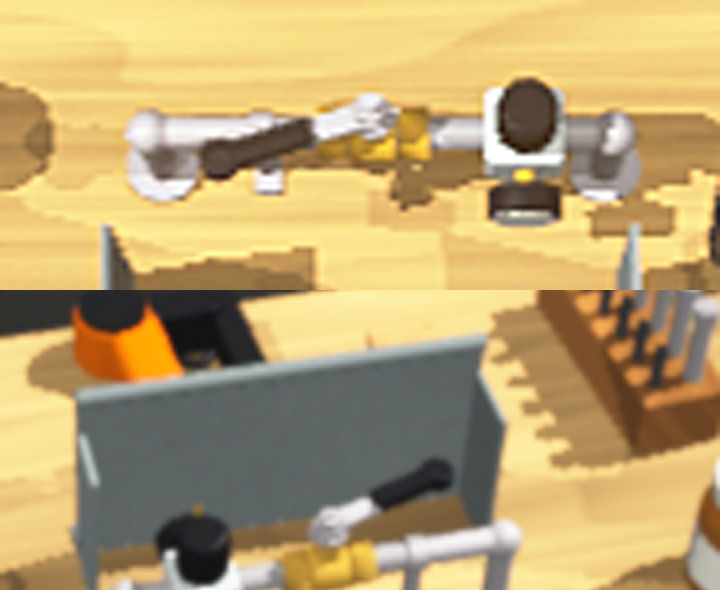

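Run:
```python
from h import *
import pickle
np.set_printoptions(precision=4,suppress=True)
T=pickle.load(open("top2.pkl","rb"));S=pickle.load(open("scene2.pkl","rb"))
t=lambda u,v:(190+u/5.143,110+v/5.143); s=lambda u,v:(230+u/4,200+(v-230)/4)
for n,q,uv,z in [("nut",T,t(376,108),.126),("coverstart",T,t(313,130),.12),("end",T,t(201,163),.12),("round",T,t(220,158),.12),("knob",T,t(528,112),.127),
 ("pipeL",T,t(150,130),.08),("pipeR",T,t(615,130),.08),("nut",S,s(328,522),.126),("coverstart",S,s(375,500),.12),("round",S,s(438,472),.12),("end",S,s(454,468),.12),("knob",S,s(202,552),.127),("gL",S,s(487,343),.15),("gR",S,s(80,397),.15)]:
  print(n,atz(q,uv,z))
# template fit: project model lever for stem & angle
```

```text
nut [0.6565 0.0285 0.126 ]
coverstart [0.647  0.0616 0.12  ]
end [0.6304 0.1202 0.12  ]
round [0.6329 0.1103 0.12  ]
knob [ 0.6528 -0.0505  0.127 ]
pipeL [0.6595 0.1505 0.08  ]
pipeR [ 0.6553 -0.0992  0.08  ]
nut [0.6671 0.0307 0.126 ]
coverstart [0.6502 0.0676 0.12  ]
round [0.6356 0.1149 0.12  ]
end [0.6345 0.1262 0.12  ]
knob [ 0.6746 -0.0523  0.127 ]
gL [0.5562 0.1747 0.15  ]
gR [ 0.5467 -0.1001  0.15  ]
```

Run:
```python
from h import *
delta([.541,.0655,.34],-164)
```

```text
t 5.62 pos [ 0.435  -0.3484  0.2785] rpy [-179.87    0.23 -175.04] F [ 0.44  0.85 -1.23]
delta shares [-0.1771  0.5038 -0.0772] turn -0.1226 dist 0.4316
```

Request:
send_rows(deltas=[[[-0.006,0.017,-0.02],0],[[-0.018,0.05,-0.04],0],[[-0.03,0.085,-0.06],0],[[-0.044,0.125,-0.077],0],[[-0.059,0.167,-0.077],0]])

```text
clock: 6.03
tool_pos: [0.4701, -0.2101, 0.3395]
orientation: [-179.9, 0.1, -175.1]
force: [0.4, 0.4, -1.4]
opening: 0.0197
gripper_force: 29.9
```

Request:
send_rows(deltas=[[[-0.015,0.042,0],0],[[-0.03,0.084,0],0],[[-0.045,0.126,0],0],[[-0.059,0.168,0],0],[[-0.074,0.21,0],0]])

```text
clock: 6.45
tool_pos: [0.5135, -0.0365, 0.3366]
orientation: [180.0, -0.1, -175.0]
force: [0.5, -0.9, -1.9]
opening: 0.0202
gripper_force: 29.9
```

Request:
send_rows(deltas=[[[-0.015,0.042,0],-0.03],[[-0.028,0.08,0],-0.06],[[-0.037,0.105,0],-0.09],[[-0.043,0.12,0],-0.11],[[-0.045,0.127,0],-0.123]])

```text
clock: 6.87
tool_pos: [0.5411, 0.0676, 0.3363]
orientation: [-180.0, -0.1, -163.8]
force: [0.7, -0.1, -1.8]
opening: 0.0198
gripper_force: 29.9
```

Run:
```python
from h import *
import pickle
np.set_printoptions(precision=4,suppress=True)
o=ctrl.get_obs();P,y=o["tool_pos"],np.radians(o["orientation"][2]+180)
print(o["force"],o["opening"])
im=[]
for n in("top","scene","wrist"):
  q=ctrl.snapshot(n);save(q,n+"3");pickle.dump(q,open(n+"3.pkl","wb"))
  h=np.array([np.cos(y),np.sin(y),0]);z=np.array([0,0,1])
  pts={"bend":P-.047*z+.125*h,"tip":P-.142*z+.125*h,"front":P-.047*z+.035*h}
  for k,X in pts.items(): print(n,k,X,proj(q,X)[0])
  if n!="wrist":
    u=proj(q,pts["bend"])[0].astype(int); c=q["color"][u[1]-30:u[1]+55,max(u[0]-80,0):u[0]+60,::-1]
    print(n,"crop origin",max(u[0]-80,0),u[1]-30); im.append(cv2.resize(c,(600,364),interpolation=cv2.INTER_CUBIC)[:300])
cv2.imwrite("pics/c3.png",np.vstack(im))
delta([.541,.0655,.34],-164)
```

```text
[ 0.6772 -0.0767 -1.8096] 0.01982924392922049
top bend [0.6612 0.1025 0.2893] [230.5271 110.5792]
top tip [0.6612 0.1025 0.1943] [233.4983 122.3065]
top front [0.5747 0.0774 0.2893] [241.6318 146.1417]
top crop origin 150 80
scene bend [0.6612 0.1025 0.2893] [345.3796 217.2441]
scene tip [0.6612 0.1025 0.1943] [341.2563 246.9145]
scene front [0.5747 0.0774 0.2893] [323.3828 196.3036]
scene crop origin 265 187
wrist bend [0.6612 0.1025 0.2893] [281.6797 491.9031]
wrist tip [0.6612 0.1025 0.1943] [280.7923 367.2194]
wrist front [0.5747 0.0774 0.2893] [281.4256 345.9245]
t 7.02 pos [0.5408 0.0657 0.337 ] rpy [-179.99   -0.08 -164.  ] F [-0.59 -0.3  -1.6 ]
delta shares [-0.0002 -0.0003 -0.0038] turn 0.0 dist 0.003
```

View pics/c3.png

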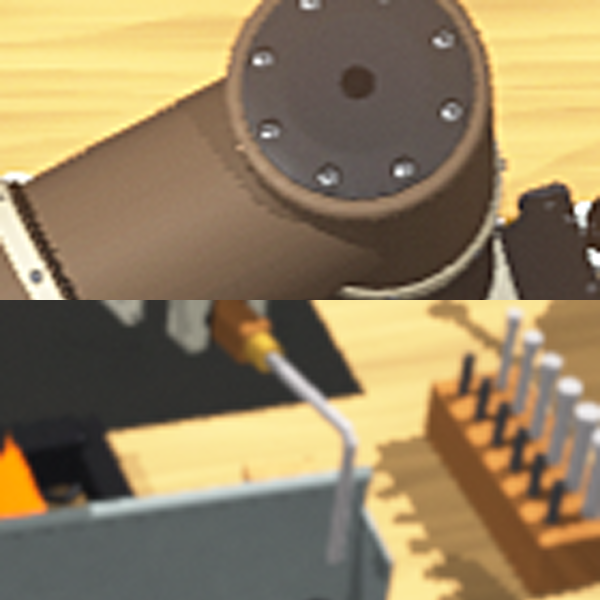

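Request:
send_rows(deltas=[[[0,0,0.025],0],[[0,0,0.055],0],[[0,0,0.085],0],[[0,0,0.105],0],[[0,0,0.119],0]])

```text
clock: 7.43
tool_pos: [0.5399, 0.0643, 0.2405]
orientation: [-180.0, -0.1, -164.1]
force: [-0.1, -0.8, -1.4]
opening: 0.0197
gripper_force: 29.9
```

Run:
```python
from h import *
import pickle
np.set_printoptions(precision=4,suppress=True)
o=ctrl.get_obs();P,y=o["tool_pos"],np.radians(o["orientation"][2]+180)
print(o["force"],o["moment"],P,o["orientation"])
q=ctrl.snapshot("scene");save(q,"scene4")
c=q["color"][195:320,255:430,::-1];cv2.imwrite("pics/c4.png",cv2.resize(c,(770,550),interpolation=cv2.INTER_CUBIC))
h=np.array([np.cos(y),np.sin(y),0]);z=np.array([0,0,1])
for d in (.125,.129):
  for Z in(.047,.142): print((proj(q,P-Z*z+d*h)[0]-[255,195])*4.4)
```

```text
[-0.0824 -0.8177 -1.3524] [ 0.002   0.1368 -0.0083] [0.5399 0.0643 0.2405] [-179.993    -0.142  -164.1289]
[371.8625 229.3921]
[355.6437 348.4646]
[376.08   233.7657]
[359.6458 352.8741]
```

View pics/c4.png

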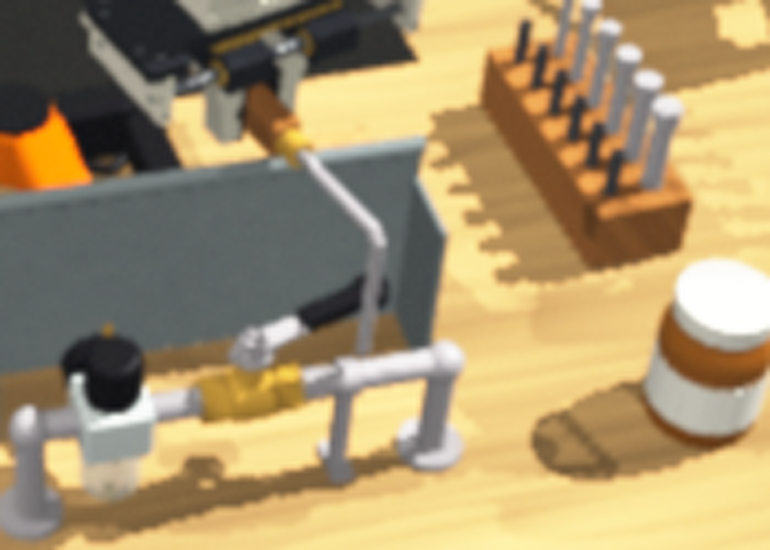

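Request:
send_rows(deltas=[[[0.003,0,0],0],[[0.006,0,0],0],[[0.009,0,0],0],[[0.012,0,0],0],[[0.015,0,0],0]])

```text
clock: 7.9
tool_pos: [0.5295, 0.0627, 0.2433]
orientation: [180.0, 0.1, -164.0]
force: [1.2, 0.4, -0.7]
opening: 0.0197
gripper_force: 29.9
```

Request:
send_rows(deltas=[[[0.001,0,0],0],[[0.002,0,0],0],[[0.003,0,0],0],[[0.004,0,0],0],[[0.005,0,0],0]])

```text
clock: 8.32
tool_pos: [0.526, 0.0619, 0.2425]
orientation: [180.0, 0.0, -163.9]
force: [2.5, 1.1, -3.1]
opening: 0.0202
gripper_force: 29.9
```

Request:
send_rows(deltas=[[[0.001,0,0],0],[[0.002,0,0],0],[[0.003,0,0],0],[[0.004,0,0],0],[[0.005,0,0],0]])

```text
clock: 8.73
tool_pos: [0.5222, 0.0609, 0.2425]
orientation: [180.0, 0.1, -163.9]
force: [5.0, 2.5, -4.3]
opening: 0.0197
gripper_force: 29.9
```

Run:
```python
from h import *
np.set_printoptions(precision=4,suppress=True)
o=ctrl.get_obs();P=o["tool_pos"];T=R.from_euler("xyz",o["orientation"],degrees=True)
print(P,o["orientation"],o["force"],o["moment"])
S=np.array([.657,.031,P[2]])
for st in (2.5,):
  for k in range(1,6):
    N=S+R.from_euler("z",st*k,degrees=True).apply(P-S); print((T.inv().apply(N-P)/.8),-st*k/90)
q=ctrl.snapshot("scene");save(q,"scene5")
c=q["color"][195:320,255:430,::-1];cv2.imwrite("pics/c5.png",cv2.resize(c,(770,550),interpolation=cv2.INTER_CUBIC))
```

```text
[0.5222 0.0609 0.2425] [ 179.9921    0.0525 -163.9442] [ 4.9731  2.4932 -4.3132] [ 0.6195 -1.6519  0.0214]
[ 0.0035 -0.0067 -0.    ] -0.027777777777777776
[ 0.0066 -0.0135 -0.    ] -0.05555555555555555
[ 0.0095 -0.0205 -0.    ] -0.08333333333333333
[ 0.012  -0.0276 -0.    ] -0.1111111111111111
[ 0.0143 -0.0348 -0.    ] -0.1388888888888889
```

View pics/c5.png

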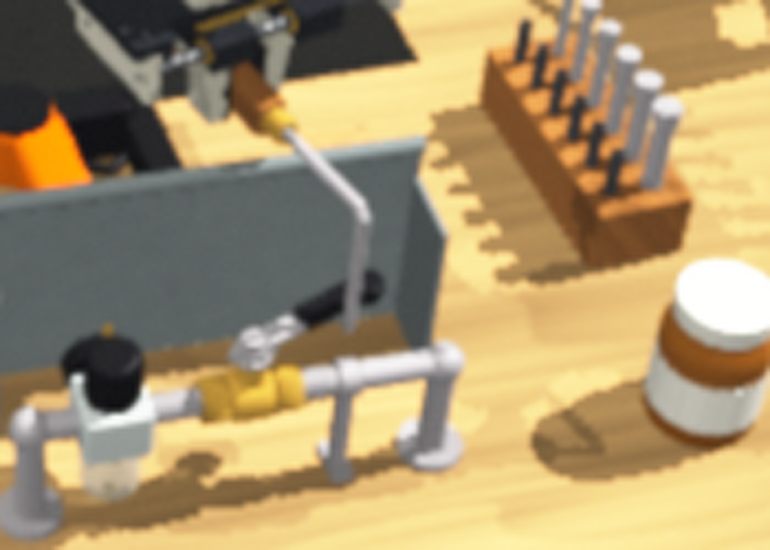

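Request:
send_rows(deltas=[[[0.0035,-0.0067,0],-0.028],[[0.0066,-0.0135,0],-0.056],[[0.0095,-0.0205,0],-0.083],[[0.012,-0.0276,0],-0.111],[[0.0143,-0.0348,0],-0.139]])

```text
clock: 9.2
tool_pos: [0.5188, 0.0306, 0.2425]
orientation: [-180.0, 0.0, -151.3]
force: [4.8, 1.2, -3.3]
opening: 0.0197
gripper_force: 29.9
```

Request:
send_rows(deltas=[[[0.0035,-0.0067,0],-0.028],[[0.0066,-0.0135,0],-0.056],[[0.0095,-0.0205,0],-0.083],[[0.012,-0.0276,0],-0.111],[[0.0143,-0.0348,0],-0.139]])

```text
clock: 9.62
tool_pos: [0.5222, 0.0007, 0.2426]
orientation: [-180.0, 0.1, -138.8]
force: [5.6, 1.6, -3.9]
opening: 0.0199
gripper_force: 29.9
```

Run:
```python
from h import *
np.set_printoptions(precision=4,suppress=True)
o=ctrl.get_obs();P=o["tool_pos"]
S=np.array([.657,.031,P[2]]); print(np.linalg.norm(P-S),o["orientation"])
y=np.radians(o["orientation"][2]+180);h=np.array([np.cos(y),np.sin(y)]);u=np.array([-h[1],h[0]])
L=(P-S)[:2]+.13*h; print("leg offset,r",L@h,L@u,"F along h,u",o["force"][:2]@h,o["force"][:2]@u,o["force"][2])
```

```text
0.13815625633808282 [-179.9843    0.0593 -138.8234]
leg offset,r 0.008606284772117466 0.06595996564982286 F along h,u 5.307757268560808 -2.513616892863178 -3.921448609054773
```

Request:
send_rows(deltas=[[[0.0035,-0.0072,0.001],-0.028],[[0.0066,-0.0144,0.002],-0.056],[[0.0095,-0.0218,0.003],-0.083],[[0.012,-0.0292,0.004],-0.111],[[0.0143,-0.0368,0.005],-0.139]])

```text
clock: 10.03
tool_pos: [0.5329, -0.0285, 0.2388]
orientation: [-180.0, 0.1, -126.3]
force: [2.0, 4.4, -0.4]
opening: 0.02
gripper_force: 30.0
```

Request:
send_rows(deltas=[[[0.0035,-0.0067,0.001],-0.028],[[0.0066,-0.0135,0.002],-0.056],[[0.0095,-0.0205,0.003],-0.083],[[0.012,-0.0276,0.004],-0.111],[[0.0143,-0.0348,0.005],-0.139]])

```text
clock: 10.45
tool_pos: [0.5485, -0.0542, 0.2348]
orientation: [-180.0, 0.1, -113.8]
force: [3.1, 5.1, 0.2]
opening: 0.0198
gripper_force: 30.0
```

```bash
cat >> h.py <<'E'
def st(S=(.657,.031)):
    o=ctrl.get_obs();P=o["tool_pos"][:2]-np.array(S);y=np.radians(o["orientation"][2]+180);h=np.array([np.cos(y),np.sin(y)]);u=np.array([-h[1],h[0]]);L=P+.13*h
    f=o["force"]-[0,-.3,-1.6]
    print("t %.2f head %.1f off %.4f r %.4f Fh %.2f Fu %.2f Fz %.2f z %.4f"%(o["clock"],np.degrees(y),L@h,L@u,f[:2]@h,f[:2]@u,f[2],o["tool_pos"][2]),o["moment"].round(2))
E
python3 -c "
from h import *
st()"
```

```text
t 10.45 head 66.2 off 0.0083 r 0.0649 Fh 6.20 Fu -0.64 Fz 1.83 z 0.2348 [ 1.91 -1.01 -0.03]
```

Request:
send_rows(deltas=[[[0.0014,-0.0027,0],-0.011],[[0.0028,-0.0053,0],-0.022],[[0.0041,-0.0081,0],-0.033],[[0.0054,-0.0108,0],-0.044],[[0.0066,-0.0135,0],-0.056]])

```text
clock: 10.87
tool_pos: [0.5561, -0.0638, 0.2346]
orientation: [-180.0, 0.0, -108.8]
force: [2.7, 4.7, -1.0]
opening: 0.02
gripper_force: 30.0
```

Request:
send_rows(deltas=[[[0.0014,-0.0027,0],-0.011],[[0.0028,-0.0053,0],-0.022],[[0.0041,-0.0081,0],-0.033],[[0.0054,-0.0108,0],-0.044],[[0.0066,-0.0135,0],-0.056]])

```text
clock: 11.28
tool_pos: [0.5647, -0.0725, 0.2344]
orientation: [-180.0, 0.0, -103.7]
force: [3.7, 3.0, -0.3]
opening: 0.0199
gripper_force: 30.0
```

```bash
python3 -c "
from h import *
st()"
```

```text
t 11.28 head 76.3 off 0.0076 r 0.0651 Fh 4.07 Fu -2.83 Fz 1.29 z 0.2344 [ 1.81 -1.35 -0.35]
```

Request:
send_rows(deltas=[[[0.0008,-0.0018,0],-0.007],[[0.0016,-0.0036,0],-0.013],[[0.0025,-0.0055,0],-0.02],[[0.0033,-0.0073,0],-0.027],[[0.0041,-0.0091,0],-0.033]])

```text
clock: 11.7
tool_pos: [0.5707, -0.0774, 0.2343]
orientation: [180.0, -0.0, -100.8]
force: [2.1, 4.6, -0.7]
opening: 0.0202
gripper_force: 30.0
```

Request:
send_rows(deltas=[[[0.0008,-0.0016,0],-0.007],[[0.0016,-0.0032,0],-0.013],[[0.0025,-0.0049,0],-0.02],[[0.0033,-0.0065,0],-0.027],[[0.0041,-0.0081,0],-0.033]])

```text
clock: 12.12
tool_pos: [0.5765, -0.0818, 0.2343]
orientation: [180.0, 0.0, -97.8]
force: [1.7, 4.7, -0.4]
opening: 0.0201
gripper_force: 30.0
```

Request:
send_rows(deltas=[[[0.0008,-0.0016,0],-0.007],[[0.0016,-0.0032,0],-0.013],[[0.0025,-0.0049,0],-0.02],[[0.0033,-0.0065,0],-0.027],[[0.0041,-0.0081,0],-0.033]])

```text
clock: 12.53
tool_pos: [0.5825, -0.0859, 0.2344]
orientation: [180.0, 0.0, -94.9]
force: [3.1, 4.8, -1.1]
opening: 0.0198
gripper_force: 30.0
```

```bash
python3 -c "
from h import *
st()"
```

```text
t 12.53 head 85.1 off 0.0072 r 0.0643 Fh 5.30 Fu -2.63 Fz 0.52 z 0.2344 [ 2.08 -0.89 -0.23]
```

Request:
send_rows(deltas=[[[0.0008,-0.0018,0],-0.007],[[0.0016,-0.0036,0],-0.013],[[0.0025,-0.0055,0],-0.02],[[0.0033,-0.0073,0],-0.027],[[0.0041,-0.0091,0],-0.033]])

```text
clock: 12.95
tool_pos: [0.5893, -0.0898, 0.2343]
orientation: [180.0, -0.0, -91.9]
force: [1.8, 4.3, -0.4]
opening: 0.0199
gripper_force: 30.0
```

Request:
send_rows(deltas=[[[0.0008,-0.0016,0],-0.007],[[0.0016,-0.0032,0],-0.013],[[0.0025,-0.0049,0],-0.02],[[0.0033,-0.0065,0],-0.027],[[0.0041,-0.0081,0],-0.033]])

```text
clock: 13.37
tool_pos: [0.5958, -0.0933, 0.2343]
orientation: [180.0, -0.0, -88.9]
force: [1.5, 5.8, 0.7]
opening: 0.0202
gripper_force: 30.0
```

Request:
send_rows(deltas=[[[0.0006,-0.0011,0],-0.004],[[0.0011,-0.0022,0],-0.009],[[0.0017,-0.0032,0],-0.013],[[0.0023,-0.0043,0],-0.018],[[0.0028,-0.0053,0],-0.022]])

```text
clock: 13.78
tool_pos: [0.6001, -0.0954, 0.2344]
orientation: [180.0, 0.0, -87.0]
force: [1.4, 4.9, -1.4]
opening: 0.0199
gripper_force: 30.0
```

```bash
python3 -c "
from h import *
st()"
```

```text
t 13.78 head 93.0 off 0.0068 r 0.0635 Fh 5.17 Fu -1.66 Fz 0.20 z 0.2344 [ 2.12 -0.17 -0.1 ]
```

Still turning freely; carry on.

Request:
send_rows(deltas=[[[0.0006,-0.0011,0],-0.004],[[0.0011,-0.0022,0],-0.009],[[0.0017,-0.0032,0],-0.013],[[0.0023,-0.0043,0],-0.018],[[0.0028,-0.0053,0],-0.022]])

```text
clock: 14.2
tool_pos: [0.6044, -0.0967, 0.2339]
orientation: [180.0, 0.1, -85.0]
force: [1.2, 8.5, -1.7]
opening: 0.0197
gripper_force: 30.0
```

Request:
send_rows(deltas=[[[0,0,0],0],[[0,0,0],0],[[0,0,0],0],[[0,0,0],0],[[0,0,0],0]])

```text
clock: 14.62
tool_pos: [0.6043, -0.0967, 0.2339]
orientation: [180.0, 0.1, -85.0]
force: [0.5, 8.2, -2.0]
opening: 0.0197
gripper_force: 30.0
```

```bash
python3 -c "
from h import *
st()"
```

```text
t 14.62 head 95.0 off 0.0074 r 0.0636 Fh 8.45 Fu -1.23 Fz -0.42 z 0.2339 [ 3.3  -0.3  -0.18]
```

Request:
send_rows(deltas=[[[0.0002,0,0],0],[[0.0004,0,0],0],[[0.0006,0,0],0],[[0.0006,0,0],0],[[0.0006,0,0],0]])

```text
clock: 15.03
tool_pos: [0.6043, -0.0969, 0.2338]
orientation: [180.0, 0.1, -85.0]
force: [1.1, 8.9, -2.2]
opening: 0.02
gripper_force: 30.0
```

```bash
python3 -c "
from h import *
st()"
```

```text
t 15.03 head 95.0 off 0.0072 r 0.0636 Fh 9.08 Fu -1.87 Fz -0.57 z 0.2338 [ 3.71 -0.22 -0.21]
```

Request:
send_rows(deltas=[[[0.0003,0,0],0],[[0.0007,0,0],0],[[0.0007,0,0],0],[[0.0007,0,0],0],[[0.0007,0,0],0]])

```text
clock: 15.45
tool_pos: [0.6043, -0.0973, 0.2336]
orientation: [180.0, 0.1, -85.0]
force: [1.1, 10.2, -3.3]
opening: 0.0196
gripper_force: 30.0
```

Request:
send_rows(deltas=[[[0,0,0],0],[[0,0,0],0],[[0,0,0],0],[[0,0,0],0],[[0,0,0],0]])

```text
clock: 15.87
tool_pos: [0.6043, -0.0973, 0.2336]
orientation: [180.0, 0.1, -85.0]
force: [0.4, 10.6, -3.5]
opening: 0.0199
gripper_force: 30.0
```

```bash
python3 -c "
from h import *
st()
ctrl.snapshot('scene');st()"
```

```text
t 15.87 head 95.0 off 0.0068 r 0.0636 Fh 10.83 Fu -1.34 Fz -1.90 z 0.2336 [ 4.12 -0.35 -0.25]
t 15.92 head 95.0 off 0.0068 r 0.0636 Fh 9.98 Fu -1.57 Fz -2.16 z 0.2336 [ 4.08 -0.26 -0.25]
```

Request:
send_rows(deltas=[[[0,0,0],0],[[0,0,0],0],[[0,0,0],0],[[0,0,0],0],[[0,0,0],0]])

```text
clock: 16.33
tool_pos: [0.6043, -0.0973, 0.2336]
orientation: [180.0, 0.1, -85.0]
force: [0.9, 10.0, -2.5]
opening: 0.0198
gripper_force: 30.0
```

Request:
send_rows(deltas=[[[-0.004,0,0],0],[[-0.008,0,0],0],[[-0.012,0,0],0],[[-0.016,0,0],0],[[-0.018,0,0],0]])

```text
clock: 16.75
tool_pos: [0.603, -0.0841, 0.2344]
orientation: [180.0, -0.0, -85.0]
force: [-0.5, -0.1, -0.9]
opening: 0.0195
gripper_force: 30.0
```

Run:
```python
from h import *
import pickle
st()
q=ctrl.snapshot("scene");save(q,"scene6");pickle.dump(q,open("scene6.pkl","wb"))
c=q["color"][195:320,255:430,::-1];cv2.imwrite("pics/c6.png",cv2.resize(c,(770,550),interpolation=cv2.INTER_CUBIC))
o=ctrl.get_obs();P,y=o["tool_pos"],np.radians(o["orientation"][2]+180)
h=np.array([np.cos(y),np.sin(y),0]);z=np.array([0,0,1])
for Z in(.047,.142): print((proj(q,P-Z*z+.13*h)[0]-[255,195])*4.4)
```

```text
t 16.75 head 95.0 off 0.0200 r 0.0638 Fh 0.28 Fu 0.50 Fz 0.67 z 0.2344 [-0.05  0.13 -0.06]
[243.26199431 171.04343906]
[232.98301725 288.90944555]
```

View pics/c6.png

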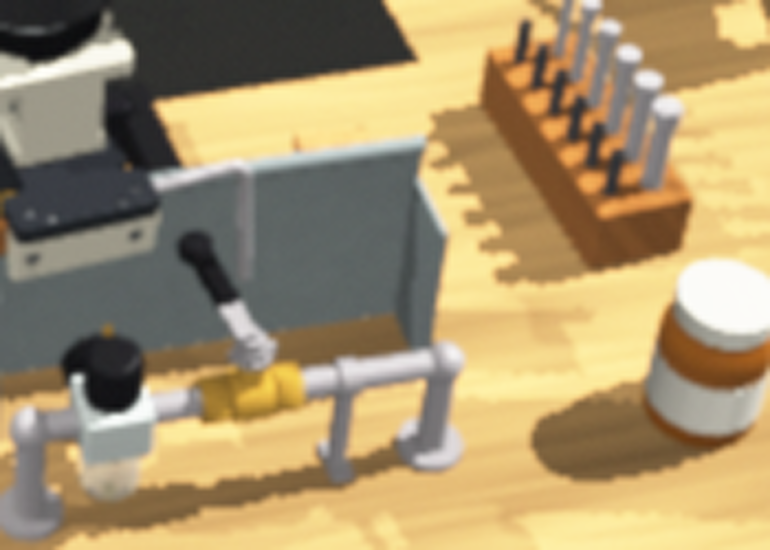

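Request:
send_rows(deltas=[[[0,0,-0.02],0],[[0,0,-0.05],0],[[0,0,-0.08],0],[[0,0,-0.11],0],[[0,0,-0.13],0]])

```text
clock: 17.22
tool_pos: [0.6036, -0.0844, 0.3411]
orientation: [-179.9, -0.0, -85.0]
force: [1.1, -0.7, -1.0]
opening: 0.0199
gripper_force: 30.0
```

Run:
```python
from h import *
import pickle
q=pickle.load(open("scene6.pkl","rb"))
a=atz(q,(255+195/4.4,195+243/4.4),.12);b=atz(q,(255+258/4.4,195+345/4.4),.126);print(a,b,np.degrees(np.arctan2(-(a-b)[0],(a-b)[1])))
delta([.4342,-.3475,.32],-175)
```

```text
[0.57587973 0.02510479 0.12      ] [0.6693502  0.03425701 0.126     ] 95.59232833332021
t 17.22 pos [ 0.6036 -0.0844  0.3411] rpy [-1.7986e+02 -4.0000e-02 -8.5010e+01] F [ 1.11 -0.7  -0.98]
delta shares [0.3092 0.2396 0.0261] turn 0.9999 dist 0.3136
```

Request:
send_rows(deltas=[[[0.025,0.019,0],0.07],[[0.055,0.043,0],0.14],[[0.085,0.066,0],0.22],[[0.115,0.089,0],0.29],[[0.145,0.112,0],0.36]])

```text
clock: 17.63
tool_pos: [0.523, -0.2085, 0.3386]
orientation: [-180.0, -0.0, -117.7]
force: [0.7, -0.7, -1.8]
opening: 0.0199
gripper_force: 30.0
```

Run:
```python
from h import *
delta([.4342,-.3475,.32],-175)
```

```text
t 17.63 pos [ 0.523  -0.2085  0.3386] rpy [-1.7999e+02 -1.0000e-02 -1.1771e+02] F [ 0.74 -0.69 -1.78]
delta shares [0.2054 0.0174 0.0233] turn 0.6365 dist 0.166
```

Request:
send_rows(deltas=[[[0.02,0.002,0],0.07],[[0.04,0.004,0],0.14],[[0.06,0.006,0],0.21],[[0.08,0.007,0],0.28],[[0.1,0.008,0],0.35]])

```text
clock: 18.05
tool_pos: [0.4807, -0.2763, 0.3385]
orientation: [-180.0, -0.0, -149.2]
force: [0.2, -0.4, -2.2]
opening: 0.0199
gripper_force: 30.0
```

Run:
```python
from h import *
import pickle
delta([.4342,-.3475,.32],-175)
np.set_printoptions(precision=4,suppress=True)
b=ctrl.snapshot("top");save(b,"top7");pickle.dump(b,open("top7.pkl","wb"))
ims=[]
for n in("top2","top7"):
  q=pickle.load(open(n+".pkl","rb"));c=q["color"][110:190,215:315,::-1]
  ims.append(cv2.resize(c,(375,300),interpolation=cv2.INTER_CUBIC))
cv2.imwrite("pics/c7.png",cv2.resize(np.hstack(ims),(800,320)))
```

```text
t 18.05 pos [ 0.4807 -0.2763  0.3385] rpy [-1.7999e+02 -1.0000e-02 -1.4924e+02] F [ 0.2  -0.4  -2.18]
delta shares [ 0.0955 -0.0468  0.0232] turn 0.2862 dist 0.0871
```

View pics/c7.png

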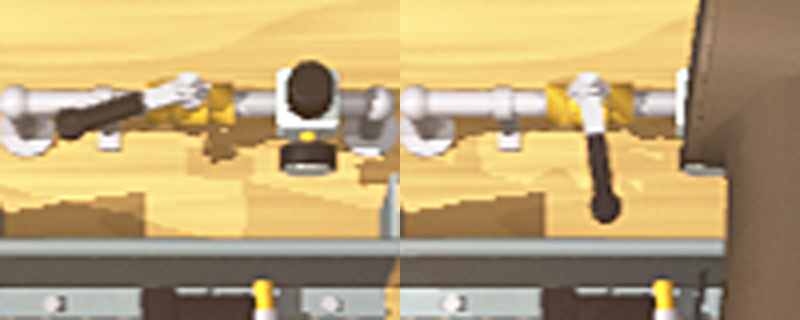

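Request:
send_rows(deltas=[[[0.02,-0.01,0],0.06],[[0.04,-0.02,0],0.12],[[0.06,-0.03,0],0.18],[[0.08,-0.04,0.005],0.24],[[0.0955,-0.0468,0.01],0.286]])

```text
clock: 18.52
tool_pos: [0.4347, -0.348, 0.3306]
orientation: [-180.0, 0.0, -174.9]
force: [0.1, -0.5, -1.3]
opening: 0.0202
gripper_force: 30.0
```

Request:
send_rows(deltas=[[[0,0,0.01],0],[[0,0,0.03],0],[[0,0,0.05],0],[[0,0,0.065],0],[[0,0,0.07],0]])

```text
clock: 18.93
tool_pos: [0.4347, -0.3462, 0.2721]
orientation: [179.9, -0.2, -174.6]
force: [0.3, 0.7, -2.4]
opening: 0.0197
gripper_force: 30.0
```

Run:
```python
from h import *
import pickle
delta([.4342,-.3468,.172],-175)
q=ctrl.snapshot("scene");save(q,"scene8");pickle.dump(q,open("scene8.pkl","wb"))
c=q["color"][170:310,90:260,::-1];cv2.imwrite("pics/c8.png",cv2.resize(c,(680,560),interpolation=cv2.INTER_CUBIC))
o=ctrl.get_obs();P,y=o["tool_pos"],np.radians(o["orientation"][2]+180)
h=np.array([np.cos(y),np.sin(y),0]);z=np.array([0,0,1])
for Z,d in((.047,.13),(.142,.13),(.047,.039)): print((proj(q,P-Z*z+d*h)[0]-[90,170])*4)
```

```text
t 18.93 pos [ 0.4347 -0.3462  0.2721] rpy [ 1.7989e+02 -1.6000e-01 -1.7457e+02] F [ 0.25  0.69 -2.38]
delta shares [ 0.0003 -0.0009  0.1252] turn 0.0048 dist 0.1001
[260.45248354 274.09282187]
[278.35479062 386.70700991]
[234.00403692 180.13259463]
```

View pics/c8.png

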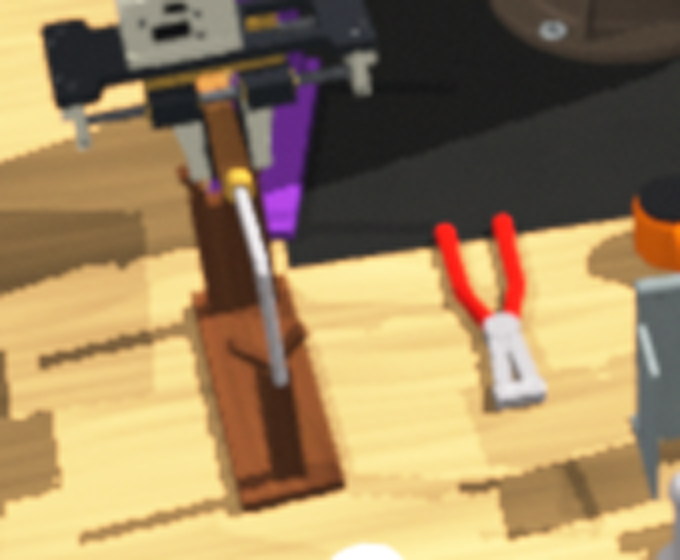

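Request:
send_rows(deltas=[[[0.0003,-0.001,0.025],0.004],[[0.0003,-0.001,0.055],0.004],[[0.0003,-0.001,0.08],0.004],[[0.0003,-0.001,0.098],0.004],[[0.0003,-0.001,0.106],0.004]])

```text
clock: 19.4
tool_pos: [0.4349, -0.3474, 0.1882]
orientation: [179.9, -0.1, -175.0]
force: [-0.3, 0.1, -1.3]
opening: 0.0197
gripper_force: 30.0
```

Request:
send_rows(deltas=[[[0,0,0.0015],0],[[0,0,0.003],0],[[0,0,0.0045],0],[[0,0,0.006],0],[[0,0,0.0075],0]])

```text
clock: 19.82
tool_pos: [0.4357, -0.348, 0.1844]
orientation: [-180.0, 0.1, -175.0]
force: [0.3, 0.3, -2.0]
opening: 0.0201
gripper_force: 30.0
```

```bash
python3 -c "
from h import *
delta([.4342,-.3468,.172],-175);print(ctrl.get_obs()['moment'])"
```

```text
t 19.82 pos [ 0.4357 -0.348   0.1844] rpy [-1.7996e+02  8.0000e-02 -1.7501e+02] F [ 0.35  0.3  -1.96]
delta shares [0.0017 0.0016 0.0156] turn -0.0001 dist 0.0126
[-3.32177813e-05  7.59717133e-02 -9.60545474e-03]
```

Request:
send_rows(deltas=[[[0.0017,0.0016,0.0015],0],[[0.0017,0.0016,0.003],0],[[0.0017,0.0016,0.0045],0],[[0.0017,0.0016,0.006],0],[[0.0017,0.0016,0.0075],0]])

```text
clock: 20.23
tool_pos: [0.4338, -0.3467, 0.1776]
orientation: [-180.0, 0.0, -175.0]
force: [-0.1, -0.2, -0.6]
opening: 0.0198
gripper_force: 30.0
```

Request:
send_rows(deltas=[[[0,0,0.001],0],[[0,0,0.002],0],[[0,0,0.003],0],[[0,0,0.004],0],[[0,0,0.005],0]])

```text
clock: 20.65
tool_pos: [0.4343, -0.3467, 0.1739]
orientation: [-180.0, 0.1, -175.0]
force: [1.4, 1.2, 1.5]
opening: 0.0199
gripper_force: 30.0
```

Request:
send_rows(deltas=[[[0,0,0.0005],0],[[0,0,0.001],0],[[0,0,0.0015],0],[[0,0,0.002],0],[[0,0,0.0025],0]])

```text
clock: 21.07
tool_pos: [0.4341, -0.3468, 0.1721]
orientation: [-180.0, 0.0, -175.0]
force: [1.0, 2.3, 10.1]
opening: 0.0198
gripper_force: 30.0
```

```bash
python3 -c "
from h import *
delta([.4342,-.3468,.172],-175);print(ctrl.get_obs()['moment'])"
```

```text
t 21.07 pos [ 0.4341 -0.3468  0.1721] rpy [-1.7997e+02  3.0000e-02 -1.7500e+02] F [ 1.02  2.27 10.12]
delta shares [-0.0002 -0.      0.0002] turn -0.0 dist 0.0002
[ 1.09202066  0.01637125 -0.03861621]
```

Request:
send_rows(deltas=[[[0,0,0],0],[[0,0,0],0],[[0,0,0],0],[[0,0,0],0],[[0,0,0],0]], gripper=1)

```text
clock: 21.48
tool_pos: [0.4334, -0.3466, 0.1713]
orientation: [180.0, -0.0, -175.0]
force: [1.0, 0.7, -0.5]
opening: 0.0474
gripper_force: 0.0
```

Request:
send_rows(deltas=[[[0,0,0],0],[[0,0,0],0],[[0,0,0],0],[[0,0,0],0],[[0,0,0],0]])

```text
clock: 21.9
tool_pos: [0.4338, -0.3467, 0.1716]
orientation: [-180.0, 0.0, -175.0]
force: [-0.2, -0.6, -0.4]
opening: 0.0809
gripper_force: 0.0
```

Request:
send_rows(deltas=[[[0,0,-0.01],0],[[0,0,-0.03],0],[[0,0,-0.06],0],[[0,0,-0.1],0],[[0,0,-0.14],0]])

```text
clock: 22.32
tool_pos: [0.4333, -0.3465, 0.2851]
orientation: [180.0, -0.1, -175.0]
force: [1.1, 0.2, 0.4]
opening: 0.0874
gripper_force: 0.0
```

Request:
send_rows(deltas=[[[0,0,-0.02],0],[[0,0,-0.05],0],[[0,0,-0.07],0],[[0,0,-0.08],0],[[0,0,-0.08],0]])

```text
clock: 22.73
tool_pos: [0.4342, -0.347, 0.35]
orientation: [-179.9, 0.2, -175.0]
force: [0.1, -0.4, 0.7]
opening: 0.0876
gripper_force: 0.0
```

Run:
```python
from h import *
q=ctrl.snapshot("scene");save(q,"scene9")
c=q["color"][170:310,90:260,::-1]
w=ctrl.snapshot("wrist");save(w,"w9")
cv2.imwrite("pics/c9.png",np.hstack([cv2.resize(c,(390,321),interpolation=cv2.INTER_CUBIC),cv2.resize(w["color"][:,:,::-1],(410,321))]))
o=ctrl.get_obs();print(o["force"],o["opening"])
```

```text
[ 0.40926832  0.25224806 -1.2297868 ] 0.0872447541972515
```

View pics/c9.png

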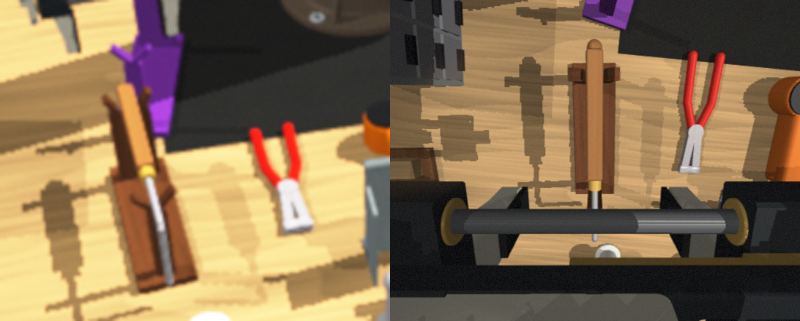

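Run:
```python
from h import *
a=cv2.imread("pics/scene.png").astype(int);b=cv2.imread("pics/scene9.png").astype(int)
d=np.abs(a-b).sum(2)[235:300,125:200]>90; print("changed px near cradle front",d.sum())
p=ctrl.snapshot("scene")
for k in("rod","stapler","pliers","spool"):
  x=ctrl.boxes_of(p,k)[:1]; print(k,[(np.array(e["xy"])*[560,420]).round() for e in x])
print(ctrl.get_obs()["clock"]); print(ctrl.close_job())
```

```text
changed px near cradle front 65
rod [array([154., 265.])]
stapler [array([274., 224.])]
pliers [array([216., 246.])]
spool [array([186., 322.])]
23.0833
the job is handed in; nothing more can be done
None
```

I drew the valve lever round to its hard stop and held it there at about 10 N for a second. The rod is back in its cradle, leg hanging down, and I handed the job in at 23 s. One thing doesn't fit: by the pictures the lever turned only about 80° of its 90°, but it held firm at 10 N, so I took it as home.

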